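# Change over the flat and the charged battery packs

## Task

The battery packs in the railway hand controller and in the inspection light are flat, and the packs in the two chargers are full. Change them over: put the full large pack into the hand controller and the full small pack into the light, and put the flat packs on charge, each in the charger for its size, every pack lying fully down in its bay. The cork mat is clear if you need to set a pack down on the way.

Things in the scene. Friction and masses are not known exactly. Their poses are not given: they have to be found in the camera images.
- large_full: Full large pack: black rigid battery pack with a light label on its top, 72 long (its x) x 46 wide (its y) x 32 high, about 0.17 kg; origin at the centre of its underside, z up. At the start it lies in charger_large. It looks like large_flat.
- large_flat: Flat large pack: black rigid battery pack with a light label on its top, 72 long (its x) x 46 wide (its y) x 32 high, about 0.17 kg; origin at the centre of its underside, z up. At the start it lies in handset. It looks like large_full.
- small_full: Full small pack: black rigid battery pack with a light label on its top, 54 long (its x) x 30 wide (its y) x 28 high, about 0.09 kg; origin at the centre of its underside, z up. At the start it lies in charger_small. It looks like small_flat.
- small_flat: Flat small pack: black rigid battery pack with a light label on its top, 54 long (its x) x 30 wide (its y) x 28 high, about 0.09 kg; origin at the centre of its underside, z up. At the start it lies in lamp. It looks like small_full.
- charger_large: Larger of two off-white desktop chargers, rectangular, 122 x 88 x 20 high, two tiny lights in front of the bay. Open bay 86 x 60 for a large pack (7 play a side), mouth bevelled 3 all round; bay floor at 8, rim at 20 above the bench; packs stand out above it. Fixed. Origin on the bench under the bay's centre; x along the bay (pack lengthwise, either way round), z up.
- charger_small: Smaller of two off-white desktop chargers, rectangular, 101 x 68 x 20 high, two tiny lights in front of the bay. Open bay 68 x 44 for a small pack (7 play a side), mouth bevelled 3 all round; bay floor at 8, rim at 20 above the bench; packs stand out above it. Fixed. Origin on the bench under the bay's centre; x along the bay (pack lengthwise, either way round), z up.
- handset: Mid-grey railway hand controller lying on its face, 142 x 82 x 20 high; near end round with a steel belt clip (4 above the rim), black stub aerial at the far end. Open bay 86 x 60 for a large pack (7 play a side), mouth bevelled 3 all round; bay floor at 8, rim at 20 above the bench; packs stand out above it. Fixed. Origin on the bench under the bay's centre; x along the bay (pack lengthwise, either way round), z up.
- lamp: Dark grey flat inspection light lying on its lamp face, 121 x 64 x 20 high; round steel magnet (3 above the rim) and wire loop at the near end. Open bay 68 x 44 for a small pack (7 play a side), mouth bevelled 3 all round; bay floor at 8, rim at 20 above the bench; packs stand out above it. Fixed. Origin on the bench under the bay's centre; x along the bay (pack lengthwise, either way round), z up.
- cork_mat: Clear cork mat, 95 (its x) x 120 (its y) x 3 thick, fixed, near the back of the bench: a free spot for a pack. Origin at the centre of its underside, on the bench.
Not all that is in view belongs to the job. What is shaped like the large_flat but red is not meant.

How it is judged (in metres and radians):
At the end, for the whole second after the job is handed in: Full large pack in the hand controller, full small pack in the light, flat packs in the charger of their size: each within 12 mm of its bay's centre, its underside within 3.5 mm of the bay floor, level within 0.1 rad, released and at rest (horizontal distance between large_full and handset below 0.012 m and z of large_full in the frame of handset between 0.004 and 0.0115 m and angle between each of large_full, large_flat, small_full, small_flat's own z axis and vertical below 0.1 rad and linear speed of each of large_full, large_flat, small_full, small_flat below 0.02 m/s and horizontal distance between large_flat and charger_large below 0.012 m and z of large_flat in the frame of charger_large between 0.004 and 0.0115 m and horizontal distance between small_full and lamp below 0.012 m and z of small_full in the frame of lamp between 0.004 and 0.0115 m and horizontal distance between small_flat and charger_small below 0.012 m and z of small_flat in the frame of charger_small between 0.004 and 0.0115 m); the robot touches nothing.
It also fails if it takes over 131 s, if anything falls off the work surface, if the arm or the gripper's body presses on something with over 40 N, if the wrist force passes 120 N, or if a joint passes its speed limit or range.

## Robot

A 6-joint arm with a two-finger parallel gripper is mounted at the origin on a cart in front of the work surface, level with it; the furniture and walls round the work are solid. World frame = base frame: x ahead of the robot, y to its left, z up, the work surface at z = 0. Lengths are in m, angles in degrees, forces in N, time in s.
With the tool pointing down it reaches from about 0.3 to 0.75 m from the base axis. Payload 8.5 kg.
Tool frame: the origin (TCP) lies at the very end of the fingers, on their centre line; the grasp point (between the pads) lies 19 mm behind it; z points along the fingers, y is the line along which they close (so a half turn about z gives the same grasp; the last joint's range is limited). The gripper opens to 85 mm and grips with 20 to 120 N. Pads are 22 mm wide; open, the fingers measure 114 mm over their backs; the gripper's body (76 mm by 85 mm) begins 54 mm behind the grasp point. The pads swing forward as they close: fully open they stand 13 mm farther back than shut.
Start: joints at [-82.409, 21.807, 74.336, -0, 83.858, -12.336], TCP at [0.187, -0.517, 0.231] pointing down, gripper open.
Joint ranges: [-178.18, 178.18], [-50.72, 133.34], [12.68, 142.11], [-81.47, 261.47], [9.98, 163.14], [-165.26, 165.26]. Speed limits (degrees/s): [136.94, 136.94, 180, 180, 180, 180].

## Interface

Orientations are given as a 3x3 rotation matrix whose columns are the frame's x, y, z axes.
In Python, from rig import env, optics, spotter gives the robot as it stands.
- The arm moves only by the shell command python3 -m crank 'ROWS' [FORCE]. ROWS is JSON, one flat list of numbers, 5 for each row, row after row: the finger opening in cm, from 0 to 8.54, then the shift along the tool's x, y, z in cm, then the turn about the tool's z in rad. A call has exactly 8 rows; each row shifts and turns the commanded pose from where the row before left it, along the tool's axes as they then stand; what a row does not reach is not made up. A row lasts 1/12 s, in which the tool goes at most 41.7 mm and 7.16 degrees, less where a joint would pass 70% of its speed; a pose out of reach is approached as far as the arm can. A call is refused whole if a number of a shift passes 4.17 or a number of a turn 0.125, either way. A call with a gripper value outside its range is refused whole. The fingers move at their own pace and stop on an object; FORCE is the grip in N (left out, the last holds). Time passes only in rows, so rows that do not move let the fingers close, or fill a call up. It gives the time, the measured TCP pose, the force, the opening and the grip force at its end, in the units of the state.
- env.observe(): the state, without advancing time (a new reading comes with each control period).
- optics.get_image(name): name is "scene" or "top" or "wrist"; returns a dict with "color" (420x560x3 uint8, red, green, blue), "intrinsics" (3x3 intrinsics, pixels), "pose" (4x4, takes a point from camera to world coordinates). Camera axes: x right, y up, looking along -z (the intrinsics and any distortion apply to the point x, -y, -z); pixel columns grow to the right and rows downward; lengths in m; the calibration is good to about 2 mm. A picture is of the moment at which its call begins. There is no depth.
- env.close_job(): hands the job in; it is judged then, once.
Trained networks look in a picture, given as the dict that the camera call returned (one of the last four; its "shot" number tells which), for a name from the list of things; names that differ only in an ending like _2 or _b are one class to them, and where a whole thing is asked for, a point or a joint stands for the part that bears it (a point fixed in the world has none). Each returns a list of dicts, best first, with "score" (0 to 1); they miss things now and then, are a little off and sometimes report something else, mostly with a low value. They report only what shows in the picture. A call takes as long as a camera call. They do not tell look-alikes from the thing itself.
- spotter.look_for(picture, query): "at" ([column, row] as shares, 0 to 1, of the picture: columns of its width, rows of its height, amid what is visible of it).
The state is a dict: "time_s": time; "q": joint angles; "qvel": joint speeds; "joint_efforts": joint torques, N m; "position": TCP position; "tool_rot": TCP orientation; "ft_force": force on the tool from outside, world axes, zero at the start; "wrist_torque": the same for the moment, N m; "grip_width": finger opening in m; "gripper_force": force on a finger pad.
Only numpy, scipy, OpenCV 4.12 (cv2) and the standard library are available. Lean on these libraries where they do the work, as an engineer would, in place of code of your own. Each camera call takes 0.05 s, during which the arm holds its last target. There are 200 camera calls.

## Working session

There is one attempt and no reset: what is moved stays moved. The work goes in short steps, Python scripts to look and compute and a shell command to move; the robot and the scene stay as the last step left them, time stands still between calls to the robot, and variables do not carry over. Pictures are saved under pics/ and viewed, at most 14 in all, crops included, and the job is handed in when it is done.

```bash
mkdir -p pics; ls; python3 - <<'E'
from rig import env, optics, spotter
import cv2,json
s=env.observe(); print(s)
for n in ("scene","top"):
    p=optics.get_image(n); cv2.imwrite(f"pics/{n}0.png",p["color"][:,:,::-1]); print(n,p["intrinsics"],p["pose"],[k for k in p])
    for q in ("large_full","small_full","charger_large","charger_small","handset","lamp","cork_mat"):
        print(q,[( [round(d["at"][0]*560),round(d["at"][1]*420)],round(d["score"],2)) for d in spotter.look_for(p,q)])
E
```

```text
pics
{'time_s': 0.0, 'q': array([-8.24103386e+01,  2.18400687e+01,  7.43839635e+01, -1.24625504e-04,
        8.38591827e+01, -1.23359341e+01]), 'qvel': array([ 0.04771232,  0.06034632,  0.0630415 ,  0.0439873 , -0.00058754,
        0.09099154]), 'joint_efforts': array([ 1.88541198e-03, -4.48453474e+01, -2.31274670e+01, -7.48311459e-05,
        4.78573405e-03,  1.69902449e-06]), 'position': array([ 0.18739594, -0.51677823,  0.23072507]), 'tool_rot': array([[ 9.40135927e-01,  3.40799650e-01, -1.93969643e-04],
       [ 3.40799566e-01, -9.40134876e-01,  1.43936448e-03],
       [ 3.08177286e-04, -1.41930303e-03, -9.99998945e-01]]), 'ft_force': array([ 0.30343836, -0.30088524,  0.03982758]), 'wrist_torque': array([-0.01943171, -0.01455609,  0.00169604]), 'gripper_force': 0.0, 'grip_width': 0.08552624560762784}
scene [[537.7811081    0.         281.8170398 ]
 [  0.         537.7811081  210.66327243]
 [  0.           0.           1.        ]] [[-0.89210619  0.20477262 -0.40275888  0.17143336]
 [-0.45178983 -0.39303451  0.80088065  0.83681132]
 [ 0.00570029  0.89643296  0.44314271  0.5605412 
[... 263 characters left out ...]
3], 0.96)]
lamp [([351, 285], 0.6)]
cork_mat [([283, 217], 0.85)]
top [[476.92885644   0.         274.78350064]
 [  0.         476.92885644 197.94998832]
 [  0.           0.           1.        ]] [[-0.02304675  0.99328536 -0.11337128  0.5160947 ]
 [-0.99969335 -0.02392466 -0.00638902 -0.06891653]
 [-0.00905849  0.11318927  0.99353215  1.10469762]
 [ 0.          0.          0.          1.        ]] ['color', 'intrinsics', 'pose', 'shot']
large_full [([382, 267], 0.91)]
small_full [([156, 280], 0.91)]
charger_large [([377, 283], 0.59), ([307, 185], 0.39)]
charger_small [([166, 287], 0.92)]
handset [([312, 296], 0.69)]
lamp [([230, 290], 0.72), ([367, 275], 0.16)]
cork_mat [([306, 185], 0.87)]
```

```bash
python3 - <<'E'
import cv2
a=cv2.imread("pics/top0.png"); cv2.imwrite("pics/top0b.png",cv2.resize(a[130:400,100:460],None,fx=2.2,fy=2.2,interpolation=cv2.INTER_CUBIC))
E
```

```text
(no output)
```

View pics/top0b.png

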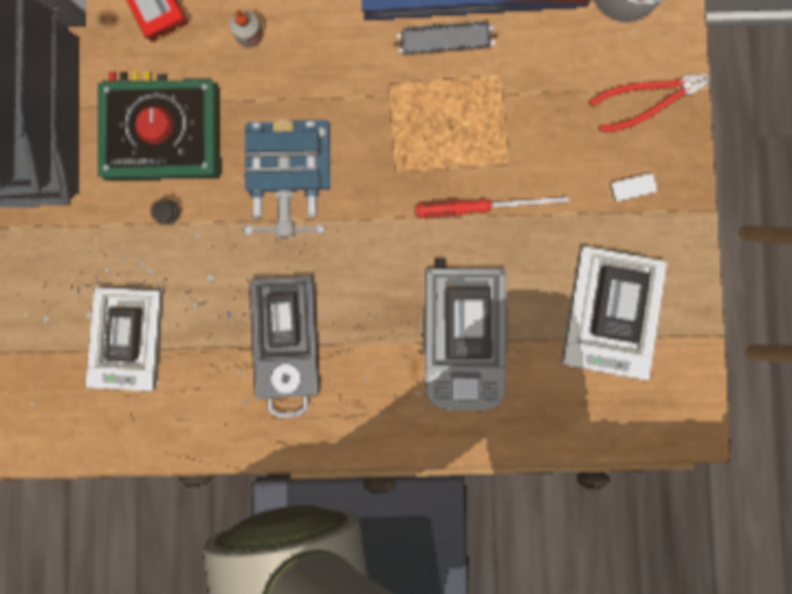

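View pics/scene0.png

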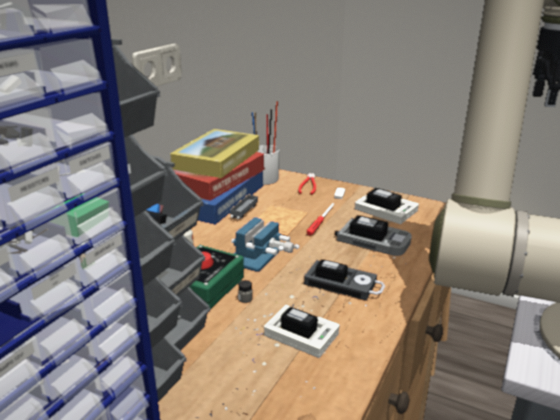

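The crop (2.2x, offset 100,130) shows, left to right, the small charger (125,338), lamp (283,335), handset (466,335) and large charger (615,312). Each holds a black pack, and the cork mat is at (449,122). The scene view confirms that order.

```bash
cat > h.py <<'E'
import numpy as np, cv2
from rig import env, optics, spotter
def ray(p,uv,z):
    K=p["intrinsics"];T=np.array(p["pose"]);uv=np.atleast_2d(np.array(uv,float))
    d=np.c_[(uv[:,0]-K[0,2])/K[0,0],-(uv[:,1]-K[1,2])/K[1,1],-np.ones(len(uv))]@T[:3,:3].T
    return T[:3,3]+d*((z-T[2,3])/d[:,2])[:,None]
def proj(p,X):
    K=p["intrinsics"];T=np.array(p["pose"]);c=(np.atleast_2d(X)-T[:3,3])@T[:3,:3]
    return np.c_[K[0,0]*c[:,0]/-c[:,2]+K[0,2],K[1,1]*-c[:,1]/-c[:,2]+K[1,2]]
def rect(p,corners,z):
    "far-left, far-right, near-right, near-left -> centre, yaw of long axis (deg), sizes"
    X=ray(p,corners,z)[:,:2]; a=(X[0]+X[1]-X[2]-X[3])/2; b=(X[0]+X[3]-X[1]-X[2])/2
    return X.mean(0).round(4),round(np.degrees(np.arctan2(a[1],a[0])),1),round(np.degrees(np.arctan2(-b[0],b[1])),1),np.hypot(*a).round(4),np.hypot(*b).round(4)
E
python3 - <<'E'
from h import *
p=optics.get_image("top")
R=lambda c:np.array(c)/2.2+[100,130]
print("CL",rect(p,R([(582,246),(667,259),(648,380),(563,365)]),.02))
print("CS",rect(p,R([(95,288),(162,288),(155,390),(87,387)]),.02))
print("bayCL pack",rect(p,R([(602,264),(650,271),(639,349),(590,341)]),.035))
print("packs H",rect(p,R([(447,285),(492,285),(492,357),(447,357)]),.035))
print("pack L",rect(p,R([(269,290),(297,290),(300,346),(270,346)]),.03))
print("pack S",rect(p,R([(112,305),(145,305),(140,361),(107,361)]),.03))
print("mat",rect(p,R([(390,82),(500,76),(508,162),(396,170)]),.003))
w=optics.get_image("wrist");s=env.observe();T=np.array(w["pose"])
print(w["intrinsics"],s["tool_rot"].T@(T[:3,3]-s["position"]),s["tool_rot"].T@T[:3,:3])
E
```

```text
CL (array([ 0.4672, -0.2932]), np.float64(-11.8), np.float64(-10.6), np.float64(0.1232), np.float64(0.0874))
CS (array([0.4524, 0.2079]), np.float64(-4.1), np.float64(-2.5), np.float64(0.1014), np.float64(0.0692))
bayCL pack (array([ 0.4738, -0.2957]), np.float64(-11.2), np.float64(-10.0), np.float64(0.0784), np.float64(0.0491))
packs H (array([ 0.4625, -0.1436]), np.float64(-1.8), np.float64(-1.3), np.float64(0.0716), np.float64(0.0453))
pack L (array([0.4695, 0.0438]), np.float64(1.4), np.float64(-1.3), np.float64(0.0561), np.float64(0.0294))
pack S (array([0.4581, 0.2041]), np.float64(-4.9), np.float64(-1.3), np.float64(0.0561), np.float64(0.0335))
mat (array([ 0.6692, -0.1302]), np.float64(2.8), np.float64(2.2), np.float64(0.0933), np.float64(0.1178))
[[325.39427318   0.         286.69063931]
 [  0.         325.39427318 210.38215864]
 [  0.           0.           1.        ]] [ 7.05622773e-02  4.52724804e-05 -1.43370346e-01] [[ 8.48111986e-05  9.60159299e-01  2.79453240e-01]
 [ 9.99999928e-01 -1.84936698e-04  3.31924932e-04]
 [ 3.70381969e-04  2.79453192e-01 -9.60159245e-01]]
```

```bash
python3 -m crank '[8.5,3.4,-1.6,0,0, 8.5,3.4,-1.6,0,0, 8.5,3.4,-1.6,0,0, 8.5,3.4,-1.6,0,0, 8.5,3.4,-1.6,0,0, 8.5,3.4,-1.6,0,0, 8.5,3.4,-1.6,0,0, 8.5,3.4,-1.6,0,0]' 40
python3 -m crank '[8.5,3.4,-1.6,0,0, 8.5,3.4,-1.6,0,0, 8.5,3.4,-1.6,0,0, 8.5,0,0,0,0.115, 8.5,0,0,0,0.115, 8.5,0,0,0,0.117, 8.5,0,0,0,0, 8.5,0,0,0,0]'
python3 - <<'E'
from h import *
p=optics.get_image("wrist"); cv2.imwrite("pics/w1.png",cv2.resize(p["color"][:,:,::-1],(800,600),interpolation=cv2.INTER_CUBIC))
import pickle;pickle.dump(p,open("w1.pkl","wb"))
E
```

```text
time_s: 1.57
position: [0.4006, -0.3025, 0.2315]
tool_rot: [[0.94, 0.341, 0.0], [0.341, -0.94, -0.0], [0.0, 0.0, -1.0]]
ft_force: [0.6, -0.4, -0.1]
grip_width: 0.0851
gripper_force: 0.0
time_s: 2.23
position: [0.4791, -0.2241, 0.2313]
tool_rot: [[1.0, 0.004, 0.0], [0.004, -1.0, -0.0], [0.0, 0.0, -1.0]]
ft_force: [-0.2, 0.7, 0.2]
grip_width: 0.0846
gripper_force: 0.0
```

View pics/w1.png

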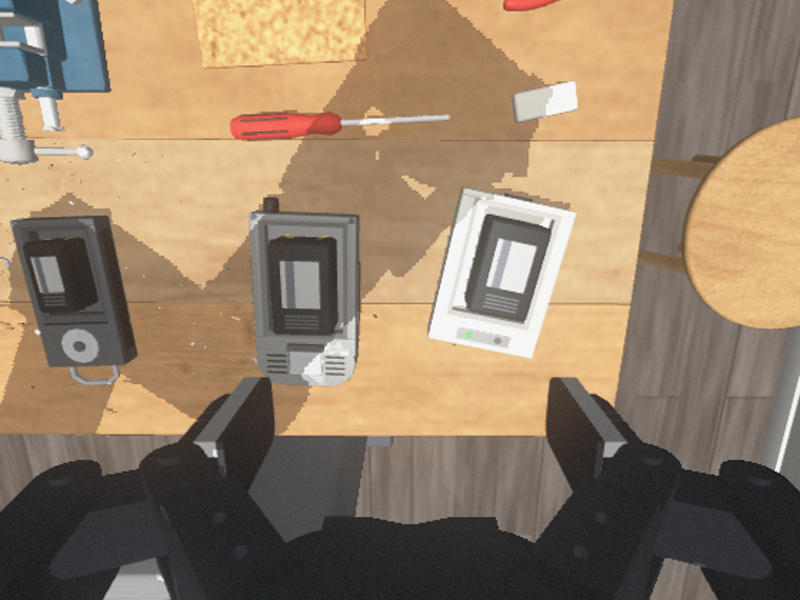

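The view (1.43x) shows the lamp at (70,290), the handset at (305,295) with its pack around (305,285), and the large charger at (503,272) with its pack around (510,270). I'll enlarge it to get the corners.

```bash
python3 - <<'E'
import cv2
a=cv2.imread("pics/w1.png"); a=cv2.resize(a,(560,420),interpolation=cv2.INTER_AREA)
import pickle;c=pickle.load(open("w1.pkl","rb"))["color"][:,:,::-1]
cv2.imwrite("pics/w1b.png",cv2.resize(c[120:275,165:410],None,fx=3.2,fy=3.2,interpolation=cv2.INTER_CUBIC))
E
```

```text
(no output)
```

View pics/w1b.png

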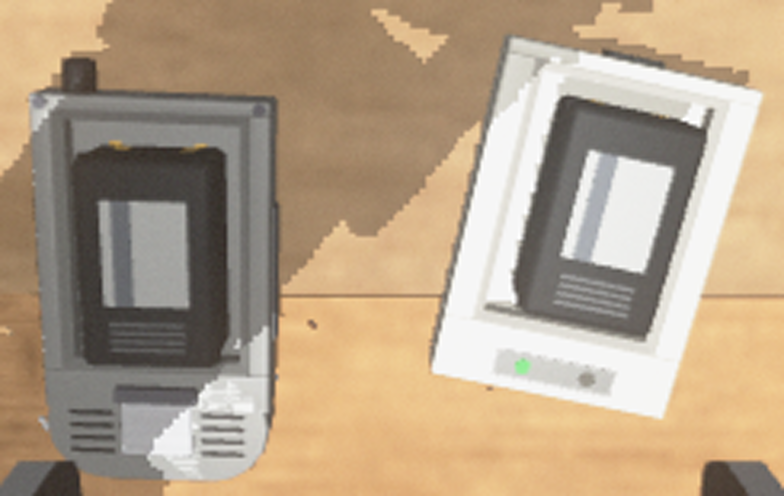

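```bash
python3 - <<'E'
from h import *; import pickle
p=pickle.load(open("w1.pkl","rb"))
R=lambda c:np.array(c)/3.2+[165,120]
print("CL outline",rect(p,R([(510,37),(762,93),(663,418),(432,372)]),.02))
print("CL pack",rect(p,R([(570,100),(708,130),(648,340),(530,318)]),.04))
print("H bay",rect(p,R([(62,105),(250,108),(246,370),(66,368)]),.02))
print("H pack",rect(p,R([(78,150),(222,150),(215,362),(85,362)]),.04))
c=np.ascontiguousarray(cv2.resize(p["color"][120:275,165:410,::-1],None,fx=3.2,fy=3.2))
def box(cx,cy,yaw,l,w,z,col):
    a=np.radians(yaw);M=np.array([[np.cos(a),-np.sin(a)],[np.sin(a),np.cos(a)]])
    q=(M@np.array([[l,w],[l,-w],[-l,-w],[-l,w]]).T/2).T+[cx,cy]
    u=(proj(p,np.c_[q,np.full(4,z)])-[165,120])*3.2
    cv2.polylines(c,[np.int32(u.round())],True,col,1)
box(.4745,-.2955,-10.6,.092,.066,.02,(0,0,255));box(.4735,-.2955,-10.6,.072,.046,.04,(0,255,0))
box(.465,-.144,-1.5,.092,.066,.02,(0,0,255));box(.4625,-.144,-1.5,.072,.046,.04,(0,255,0))
cv2.imwrite("pics/w1c.png",c)
E
```

```text
CL outline (array([ 0.4655, -0.2946]), np.float64(-11.5), np.float64(-11.8), np.float64(0.1208), np.float64(0.0872))
CL pack (array([ 0.4745, -0.2979]), np.float64(-9.3), np.float64(-11.3), np.float64(0.073), np.float64(0.0434))
H bay (array([ 0.4631, -0.1425]), np.float64(-3.3), np.float64(-0.5), np.float64(0.0946), np.float64(0.0644))
H pack (array([ 0.4623, -0.1448]), np.float64(-3.4), np.float64(0.3), np.float64(0.0728), np.float64(0.0454))
```

View pics/w1c.png

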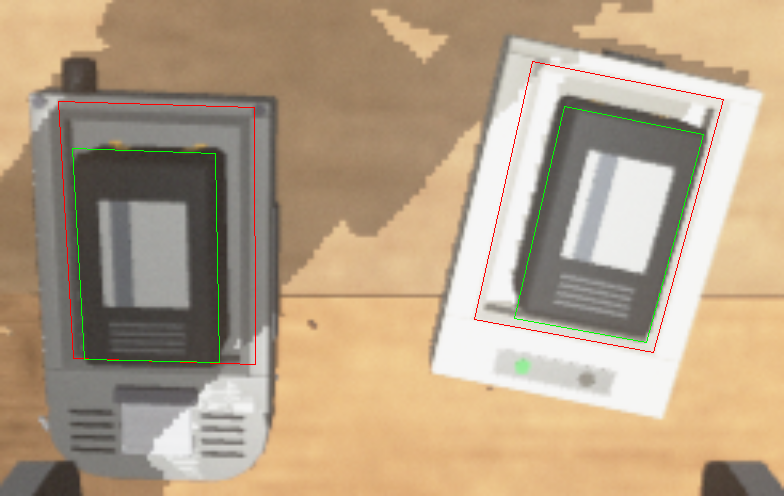

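Boxes overlay well; small corrections noted. Picking large_flat from the handset.

```bash
python3 -m crank '[8.5,-0.83,-3.98,0,0.015, 8.5,-0.83,-3.98,0,0.015, 8.5,0,0,3.6,0, 8.5,0,0,3.6,0, 8.5,0,0,3.6,0, 8.5,0,0,3.6,0, 8.5,0,0,3.6,0, 8.5,0,0,1.5,0]' 40
python3 -m crank '[8.5,0,0,1.4,0, 8.5,0,0,0,0, 4,0,0,0,0, 4,0,0,0,0, 4,0,0,0,0, 4,0,0,0,0, 4,0,0,0,0, 4,0,0,0,0]'
```

```text
time_s: 2.95
position: [0.4613, -0.1437, 0.0328]
tool_rot: [[1.0, -0.027, -0.005], [-0.027, -1.0, 0.003], [-0.005, -0.003, -1.0]]
ft_force: [-0.1, 0.0, -0.5]
grip_width: 0.0849
gripper_force: 0.0
time_s: 3.62
position: [0.4635, -0.1447, 0.0236]
tool_rot: [[1.0, -0.029, 0.002], [-0.029, -1.0, -0.001], [0.002, 0.001, -1.0]]
ft_force: [-0.2, 0.6, 6.1]
grip_width: 0.0449
gripper_force: 41.4
```

```bash
python3 -m crank '[4,0,0,-2,0, 4,0,0,-3,0, 4,0,0,-2,0, 4,3.8,0,0,0, 4,3.8,0,0,0, 4,3.8,0,0,0, 4,3.8,0,0,0, 4,3.8,0,0,0]'
python3 -m crank '[4,0,0,0,0, 4,0,0,0,0, 4,0,0,2,0, 4,0,0,2,0, 4,0,0,1.5,0, 4,0,0,1,0, 4,0,0,0.6,0, 4,0,0,0,0]'
```

```text
time_s: 4.28
position: [0.6544, -0.1496, 0.093]
tool_rot: [[1.0, -0.029, 0.0], [-0.029, -1.0, -0.0], [0.0, 0.0, -1.0]]
ft_force: [-0.1, -0.2, -2.3]
grip_width: 0.0453
gripper_force: 42.5
time_s: 4.95
position: [0.652, -0.1499, 0.0206]
tool_rot: [[1.0, -0.029, -0.002], [-0.029, -1.0, 0.001], [-0.002, -0.001, -1.0]]
ft_force: [-0.3, 0.0, -2.1]
grip_width: 0.0449
gripper_force: 42.5
```

```bash
python3 -m crank '[4,0,0,0.2,0, 4,0,0,0.1,0, 4,0,0,0,0, 8.5,0,0,0,0, 8.5,0,0,0,0, 8.5,0,0,0,0, 8.5,0,0,0,0, 8.5,0,0,-2,0]'
python3 -m crank '[8.5,0,0,-4,0, 8.5,-2.9,2.53,0,0, 8.5,-2.9,2.53,0,0, 8.5,-2.9,2.53,0,0, 8.5,-2.9,2.53,0,0, 8.5,-2.9,2.53,0,0, 8.5,-2.9,2.53,0,0, 8.5,0,0,0,0.085]'
python3 -m crank '[8.5,0,0,0,0.085, 8.5,0,0,0,0, 8.5,0,0,0,0, 8.5,0,0,2,0, 8.5,0,0,1.5,0, 8.5,0,0,0.5,0, 8.5,0,0,0,0, 8.5,0,0,0,0]'
python3 - <<'E'
from h import *
p=optics.get_image("wrist"); cv2.imwrite("pics/w2.png",p["color"][:,:,::-1])
E
```

```text
time_s: 5.62
position: [0.6512, -0.1493, 0.0351]
tool_rot: [[1.0, -0.029, -0.006], [-0.029, -1.0, 0.003], [-0.006, -0.002, -1.0]]
ft_force: [-0.2, 0.2, -0.3]
grip_width: 0.0849
gripper_force: 0.0
time_s: 6.28
position: [0.4706, -0.3003, 0.0787]
tool_rot: [[0.993, -0.118, -0.001], [-0.118, -0.993, -0.001], [-0.001, 0.001, -1.0]]
ft_force: [1.5, 0.2, 0.8]
grip_width: 0.0849
gripper_force: 0.0
time_s: 6.95
position: [0.4749, -0.2965, 0.0387]
tool_rot: [[0.981, -0.196, 0.0], [-0.196, -0.981, -0.0], [0.0, 0.0, -1.0]]
ft_force: [-0.1, -0.4, 0.4]
grip_width: 0.085
gripper_force: 0.0
```

View pics/w2.png

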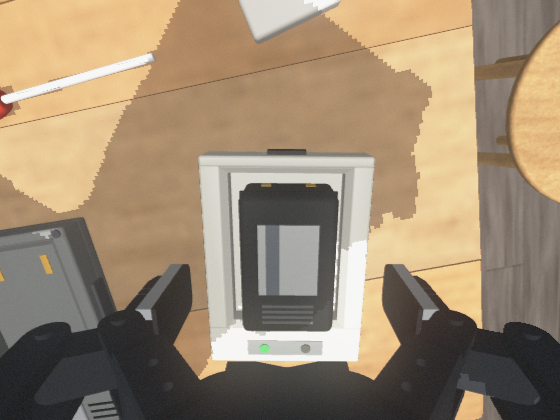

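Fingers straddle the large charger symmetrically: pack at (288,258), charger edges at columns 201 and 373, aligned. Grasp it and take it to the handset.

```bash
python3 -m crank '[8.5,0,0,1.0,0, 8.5,0,0,0.65,0, 4,0,0,0,0, 4,0,0,0,0, 4,0,0,0,0, 4,0,0,0,0, 4,0,0,0,0, 4,0,0,0,0]'
python3 -m crank '[4,0,0,-2,0, 4,0,0,-3,0, 4,0,0,-1.5,0, 4,0,0,0,-0.085, 4,0,0,0,-0.086, 4,0,0,0,0, 4,0,0,0,0, 4,0,0,0,0]'
```

```text
time_s: 7.67
position: [0.4747, -0.2968, 0.0222]
tool_rot: [[0.98, -0.198, 0.001], [-0.198, -0.98, -0.001], [0.001, 0.0, -1.0]]
ft_force: [0.2, -0.9, 2.3]
grip_width: 0.0453
gripper_force: 42.3
time_s: 8.33
position: [0.4744, -0.2964, 0.0865]
tool_rot: [[1.0, -0.031, -0.001], [-0.031, -1.0, 0.001], [-0.001, -0.001, -1.0]]
ft_force: [0.5, -1.0, -1.8]
grip_width: 0.045
gripper_force: 42.0
```

```bash
python3 -m crank '[4,-0.38,-3.8,0,0, 4,-0.38,-3.8,0,0, 4,-0.38,-3.8,0,0, 4,-0.38,-3.8,0,0, 4,0,0,0,0, 4,0,0,2,0, 4,0,0,1.6,0, 4,0,0,0,0]'
python3 - <<'E'
from h import *
p=optics.get_image("wrist"); cv2.imwrite("pics/w3.png",p["color"][:,:,::-1])
E
```

```text
time_s: 9.0
position: [0.4625, -0.1434, 0.0486]
tool_rot: [[1.0, -0.029, -0.004], [-0.029, -1.0, 0.002], [-0.004, -0.002, -1.0]]
ft_force: [-1.1, 0.7, -2.6]
grip_width: 0.0451
gripper_force: 42.2
```

View pics/w3.png

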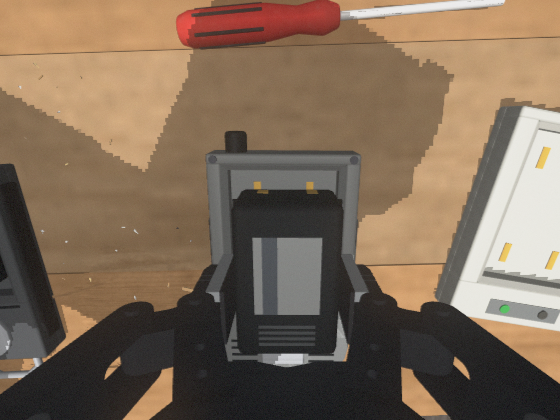

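Handset edges are at columns 207 and 361, with the pack at 287, so it is centred over the bay. Lower and release it, then fetch the flat pack from the mat.

```bash
python3 -m crank '[4,0,0,1.2,0, 4,0,0,0.8,0, 4,0,0,0.5,0, 4,0,0,0.1,0, 4,0,0,0,0, 8.5,0,0,0,0, 8.5,0,0,0,0, 8.5,0,0,0,0]'
python3 -m crank '[8.5,0,0,0,0, 8.5,0,0,-3,0, 8.5,0,0,-3,0, 8.5,3.77,0,0,0, 8.5,3.77,0,0,0, 8.5,3.77,0,0,0, 8.5,3.77,0,0,0, 8.5,3.77,0,0,0]'
python3 -m crank '[8.5,0,0,0,0, 8.5,0,0,0,0, 8.5,0,0,2,0, 8.5,0,0,2,0, 8.5,0,0,1.5,0, 8.5,0,0,0.7,0, 8.5,0,0,0,0, 8.5,0,0,0,0]'
python3 -m crank '[4,0,0,0,0, 4,0,0,0,0, 4,0,0,0,0, 4,0,0,0,0, 4,0,0,0,0, 4,0,0,0,0, 4,0,0,-3.5,0, 4,0,0,-3.5,0]'
```

```text
time_s: 9.72
position: [0.4639, -0.1444, 0.0254]
tool_rot: [[1.0, -0.028, 0.001], [-0.028, -1.0, -0.001], [0.001, 0.001, -1.0]]
ft_force: [0.1, 0.1, 1.1]
grip_width: 0.0792
gripper_force: 0.0
time_s: 10.38
position: [0.6537, -0.1493, 0.0851]
tool_rot: [[1.0, -0.028, 0.0], [-0.028, -1.0, -0.0], [0.0, 0.0, -1.0]]
ft_force: [0.1, -0.1, 0.5]
grip_width: 0.0852
gripper_force: 0.0
time_s: 11.05
position: [0.6518, -0.1497, 0.0236]
tool_rot: [[1.0, -0.028, 0.0], [-0.028, -1.0, -0.0], [0.0, 0.0, -1.0]]
ft_force: [-0.7, 0.4, 0.1]
grip_width: 0.0854
gripper_force: 0.0
time_s: 11.72
position: [0.6508, -0.149, 0.0915]
tool_rot: [[1.0, -0.028, -0.005], [-0.028, -1.0, 0.002], [-0.005, -0.002, -1.0]]
ft_force: [-0.1, 0.0, -0.7]
grip_width: 0.0442
gripper_force: 42.4
```

```bash
python3 -m crank '[4,-2.9,2.53,0,0, 4,-2.9,2.53,0,0, 4,-2.9,2.53,0,0, 4,-2.9,2.53,0,0, 4,-2.9,2.53,0,0, 4,-2.9,2.53,0,0, 4,0,0,0,0.085, 4,0,0,0,0.085]'
python3 -m crank '[4,0,0,0,0, 4,0,0,0,0, 4,0,0,2,0, 4,0,0,2,0, 4,0,0,0,0, 4,0,0,0,0, 4,0,0,0,0, 4,0,0,0,0]'
python3 - <<'E'
from h import *
p=optics.get_image("wrist"); cv2.imwrite("pics/w4.png",p["color"][:,:,::-1])
E
```

```text
time_s: 12.38
position: [0.4722, -0.2978, 0.0928]
tool_rot: [[0.979, -0.204, -0.001], [-0.204, -0.979, 0.0], [-0.001, -0.0, -1.0]]
ft_force: [0.9, -0.5, -2.6]
grip_width: 0.045
gripper_force: 42.4
time_s: 13.05
position: [0.4745, -0.2967, 0.054]
tool_rot: [[0.981, -0.196, 0.001], [-0.196, -0.981, -0.001], [0.002, 0.001, -1.0]]
ft_force: [0.2, 0.2, -2.1]
grip_width: 0.0448
gripper_force: 42.4
```

View pics/w4.png

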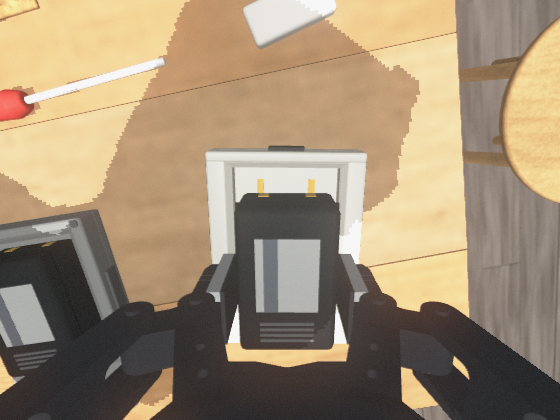

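Charger centre is at column 286 and the pack at 287, with no offset. Lower it, release, and go look at the small pair.

```bash
python3 -m crank '[4,0,0,1.2,0, 4,0,0,0.9,0, 4,0,0,0.5,0, 4,0,0,0.1,0, 4,0,0,0,0, 8.5,0,0,0,0, 8.5,0,0,0,0, 8.5,0,0,0,0]'
python3 -m crank '[8.5,0,0,0,0, 8.5,0,0,-4,0, 8.5,0,0,-4,0, 8.5,0,0,-4,0, 8.5,0,0,-3,-0.1, 8.5,0,0,0,-0.1, 8.5,0,-3.8,0,0, 8.5,0,-3.8,0,0]'
python3 -m crank '[8.5,0,-3.8,0,0, 8.5,0,-3.8,0,0, 8.5,0,-3.8,0,0, 8.5,0,-3.8,0,0, 8.5,0,-3.8,0,0, 8.5,0,-3.8,0,0, 8.5,0,-3.8,0,0, 8.5,0,-3.8,0,0]'
python3 -m crank '[8.5,0,-3.8,0,0, 8.5,0,0,0,0, 8.5,0,0,0,0, 8.5,0,0,0,0, 8.5,0,0,0,0, 8.5,0,0,0,0, 8.5,0,0,0,0, 8.5,0,0,0,0]'
cat > ov.py <<'E'
from h import *
import sys,pickle
def over(p,x0,y0,x1,y1,f,boxes,name):
    c=np.ascontiguousarray(cv2.resize(p["color"][y0:y1,x0:x1,::-1],None,fx=f,fy=f,interpolation=cv2.INTER_CUBIC))
    for cx,cy,yaw,l,w,z,col in boxes:
        a=np.radians(yaw);M=np.array([[np.cos(a),-np.sin(a)],[np.sin(a),np.cos(a)]])
        q=(M@np.array([[l,w],[l,-w],[-l,-w],[-l,w]]).T/2).T+[cx,cy]
        cv2.polylines(c,[np.int32(((proj(p,np.c_[q,np.full(4,z)])-[x0,y0])*f).round())],True,col,1)
    cv2.imwrite(name,c)
E
python3 - <<'E'
from ov import *
p=optics.get_image("wrist"); pickle.dump(p,open("w5.pkl","wb"))
print(proj(p,[[.46,.204,.02],[.47,.042,.02]]))
r,g=(0,0,255),(0,255,0)
over(p,150,110,410,290,3.0,[(.459,.2065,-3.5,.074,.05,.02,r),(.459,.205,-3.5,.054,.03,.036,g),(.4685,.042,0,.074,.05,.02,r),(.4695,.043,0,.054,.03,.036,g)],"pics/w5.png")
E
```

```text
time_s: 13.77
position: [0.474, -0.2965, 0.0259]
tool_rot: [[0.98, -0.197, 0.0], [-0.197, -0.98, -0.0], [0.0, 0.0, -1.0]]
ft_force: [0.2, 0.1, 1.0]
grip_width: 0.0788
gripper_force: 0.0
time_s: 14.43
position: [0.4736, -0.2206, 0.1758]
tool_rot: [[1.0, -0.001, 0.001], [-0.001, -1.0, -0.0], [0.001, 0.0, -1.0]]
ft_force: [0.6, 1.3, 0.1]
grip_width: 0.0849
gripper_force: 0.0
time_s: 15.1
position: [0.4728, 0.0854, 0.1758]
tool_rot: [[1.0, 0.002, -0.0], [0.002, -1.0, -0.0], [-0.0, 0.0, -1.0]]
ft_force: [1.1, 0.1, 0.3]
grip_width: 0.0848
gripper_force: 0.0
time_s: 15.77
position: [0.4732, 0.1209, 0.1758]
tool_rot: [[1.0, 0.0, -0.0], [0.0, -1.0, -0.0], [-0.0, 0.0, -1.0]]
ft_force: [-0.0, -0.5, 0.3]
grip_width: 0.0846
gripper_force: 0.0
[[199.54675471 207.065043  ]
 [369.94703608 196.98502594]]
```

View pics/w5.png

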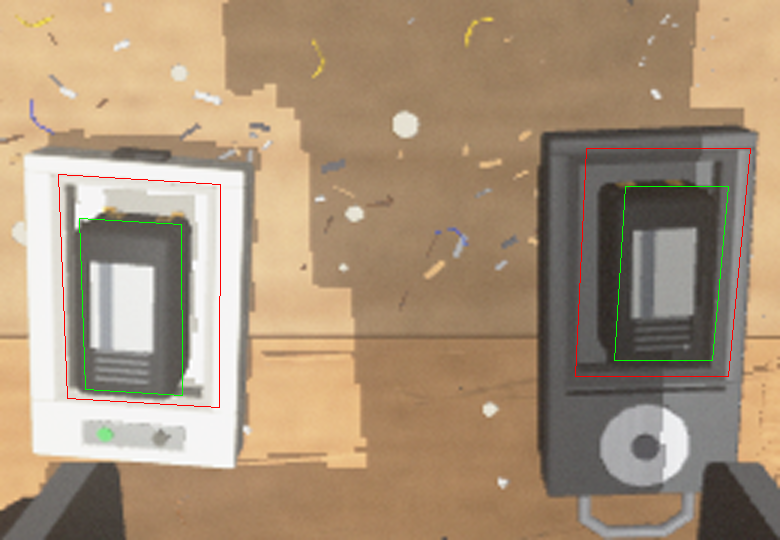

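```bash
python3 -m crank '[8.5,-0.2,3.77,0,-0.017, 8.5,-0.2,3.77,0,-0.018, 8.5,0,0,3.5,0, 8.5,0,0,3.5,0, 8.5,0,0,3.5,0, 8.5,0,0,2.7,0, 8.5,0,0,0,0, 8.5,0,0,0,0]'
python3 - <<'E'
from ov import *
p=optics.get_image("wrist"); pickle.dump(p,open("w6.pkl","wb"))
r,g=(0,0,255),(0,255,0)
over(p,100,100,460,370,2,[(.4685,.0445,2,.074,.05,.02,r),(.4695,.0455,2,.054,.03,.036,g)],"pics/w6.png")
E
```

```text
time_s: 16.48
position: [0.4697, 0.046, 0.0437]
tool_rot: [[0.999, 0.036, -0.002], [0.036, -0.999, 0.0], [-0.002, -0.0, -1.0]]
ft_force: [1.3, -0.7, 0.4]
grip_width: 0.085
gripper_force: 0.0
```

View pics/w6.png

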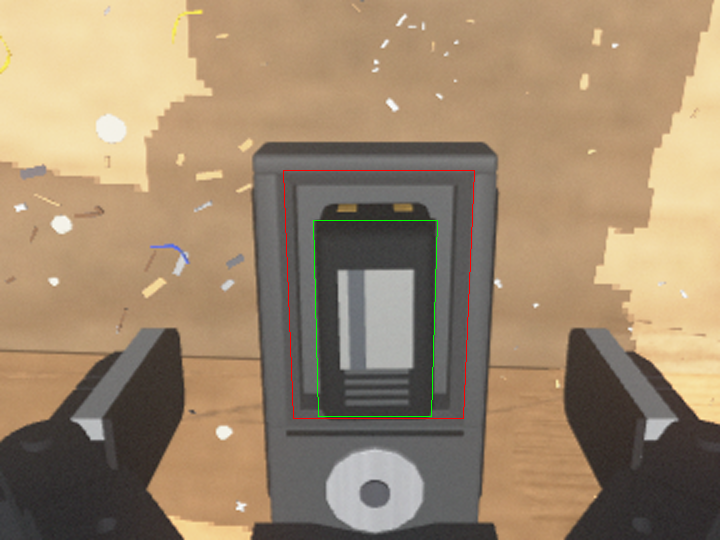

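Lamp's pack and bay match the overlay to within 1 mm. Pick it and set it on the mat, going sideways first to keep clear of the vice.

```bash
python3 -m crank '[8.5,0,0,1.2,0, 8.5,0,0,0.5,0, 2.5,0,0,0,0, 2.5,0,0,0,0, 2.5,0,0,0,0, 2.5,0,0,0,0, 2.5,0,0,0,0, 2.5,0,0,0,0]'
python3 -m crank '[2.5,0,0,0,0, 2.5,0,0,-2,0, 2.5,0,0,-3,0, 2.5,0,0,-3,0, 2.5,0,3.5,0,0, 2.5,0,3.5,0,0, 2.5,0,3.5,0,0, 2.5,0,3.5,0,0]'
python3 -m crank '[2.5,0,3.5,0,0, 2.5,3.5,0,0,0, 2.5,3.5,0,0,0, 2.5,3.5,0,0,0, 2.5,3.5,0,0,0, 2.5,3.5,0,0,0, 2.5,0,0,0,0, 2.5,0,0,0,0]'
```

```text
time_s: 17.2
position: [0.4702, 0.0462, 0.0276]
tool_rot: [[0.999, 0.037, 0.001], [0.037, -0.999, -0.0], [0.001, 0.0, -1.0]]
ft_force: [-1.3, 0.6, 7.2]
grip_width: 0.0289
gripper_force: 39.6
time_s: 17.87
position: [0.4748, -0.0951, 0.1072]
tool_rot: [[0.999, 0.037, 0.0], [0.037, -0.999, -0.0], [0.0, 0.0, -1.0]]
ft_force: [1.7, 0.4, -1.1]
grip_width: 0.0287
gripper_force: 40.4
time_s: 18.53
position: [0.6519, -0.1219, 0.1059]
tool_rot: [[0.999, 0.038, -0.001], [0.038, -0.999, 0.0], [-0.001, -0.0, -1.0]]
ft_force: [-0.2, -0.7, -1.1]
grip_width: 0.0284
gripper_force: 40.4
```

```bash
python3 -m crank '[2.5,0,0,3,0, 2.5,0,0,2.5,0, 2.5,0,0,1.6,0, 2.5,0,0,0.8,0, 2.5,0,0,0.2,0, 2.5,0,0,0,0, 2.5,0,0,0,0, 2.5,0,0,0,0]'
```

```text
time_s: 19.2
position: [0.6517, -0.1225, 0.0273]
tool_rot: [[0.999, 0.037, 0.002], [0.037, -0.999, -0.001], [0.002, 0.001, -1.0]]
ft_force: [-0.1, 0.2, -0.4]
grip_width: 0.0286
gripper_force: 40.4
```

```bash
python3 -m crank '[2.5,0,0,0.15,0, 2.5,0,0,0.15,0, 2.5,0,0,0,0, 2.5,0,0,0,0, 2.5,0,0,0,0, 2.5,0,0,0,0, 2.5,0,0,0,0, 2.5,0,0,0,0]'
python3 - <<'E'
from h import *
p=optics.get_image("scene"); 
u=proj(p,[[.65,-.122,.02]])[0].astype(int);print(u)
c=p["color"][max(u[1]-60,0):u[1]+60,u[0]-80:u[0]+80,::-1];cv2.imwrite("pics/s1.png",cv2.resize(c,None,fx=5,fy=5,interpolation=cv2.INTER_CUBIC))
E
```

```text
time_s: 19.87
position: [0.6512, -0.1223, 0.0229]
tool_rot: [[0.999, 0.037, 0.0], [0.037, -0.999, 0.0], [0.0, -0.0, -1.0]]
ft_force: [-0.2, -0.1, -1.6]
grip_width: 0.0288
gripper_force: 40.4
[283 215]
```

View pics/s1.png

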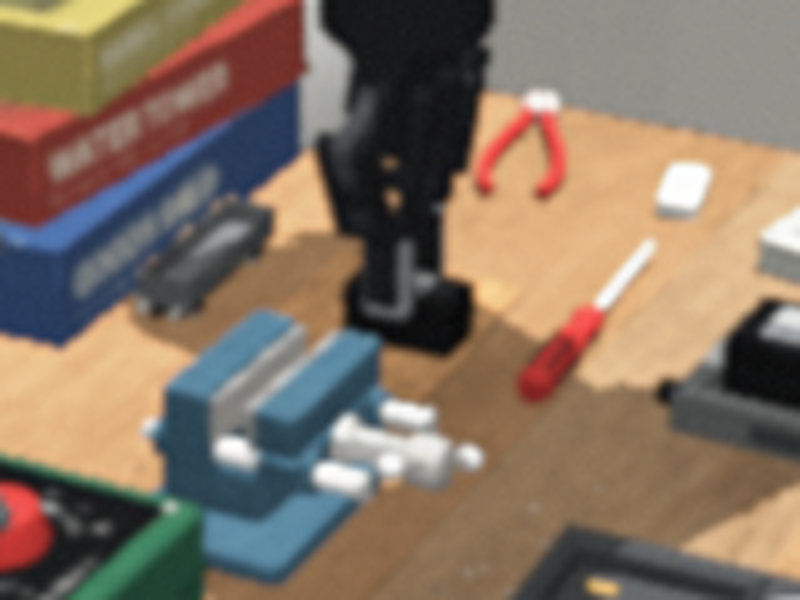

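Small pack hangs just over the mat at about (410,315) in the crop. Lower the last mm, release, and go to the small charger.

```bash
python3 -m crank '[2.5,0,0,0.1,0, 2.5,0,0,0,0, 8.5,0,0,0,0, 8.5,0,0,0,0, 8.5,0,0,0,0, 8.5,0,0,0,0, 8.5,0,0,0,0, 8.5,0,0,-2,0]'
python3 -m crank '[8.5,0,0,-3,0, 8.5,0,0,-3,0, 8.5,-3.7,0,0,0, 8.5,-3.7,0,0,0, 8.5,-3.7,0,0,0, 8.5,-3.7,0,0,0, 8.5,-3.7,0,0,0, 8.5,0.06,-3.74,0,0]'
python3 -m crank '[8.5,0.06,-3.74,0,0, 8.5,0.06,-3.74,0,0, 8.5,0.06,-3.74,0,0, 8.5,0.06,-3.74,0,0, 8.5,0.06,-3.74,0,0, 8.5,0.06,-3.74,0,0, 8.5,0.06,-3.74,0,0, 8.5,0.06,-3.74,0,0]'
python3 -m crank '[8.5,0,0,0,0.05, 8.5,0,0,0,0.05, 8.5,0,0,2,0, 8.5,0,0,2,0, 8.5,0,0,1.5,0, 8.5,0,0,0,0, 8.5,0,0,0,0, 8.5,0,0,0,0]'
python3 - <<'E'
from ov import *
p=optics.get_image("wrist"); pickle.dump(p,open("w7.pkl","wb"))
r,g=(0,0,255),(0,255,0)
over(p,100,100,460,370,2,[(.460,.208,-3.5,.074,.05,.02,r),(.459,.208,-3.5,.054,.03,.036,g)],"pics/w7.png")
E
```

```text
time_s: 20.58
position: [0.6494, -0.1217, 0.0384]
tool_rot: [[0.999, 0.037, -0.007], [0.037, -0.999, 0.003], [-0.006, -0.003, -1.0]]
ft_force: [0.0, -0.3, -0.6]
grip_width: 0.0852
gripper_force: 0.0
time_s: 21.25
position: [0.461, -0.0964, 0.1018]
tool_rot: [[1.0, 0.027, -0.002], [0.027, -1.0, -0.001], [-0.002, 0.001, -1.0]]
ft_force: [2.5, -0.6, 0.1]
grip_width: 0.0848
gripper_force: 0.0
time_s: 21.92
position: [0.459, 0.2094, 0.102]
tool_rot: [[0.999, 0.037, 0.0], [0.037, -0.999, 0.0], [0.0, -0.0, -1.0]]
ft_force: [1.2, 0.3, 0.7]
grip_width: 0.0852
gripper_force: 0.0
time_s: 22.58
position: [0.4599, 0.2076, 0.0477]
tool_rot: [[0.998, -0.063, 0.001], [-0.063, -0.998, 0.0], [0.001, -0.0, -1.0]]
ft_force: [-0.1, 0.0, 0.6]
grip_width: 0.085
gripper_force: 0.0
```

View pics/w7.png

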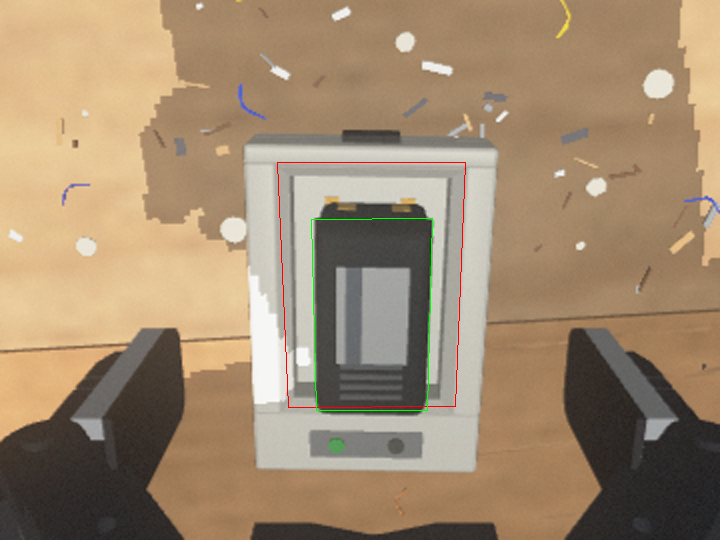

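Overlay matches the small charger and its pack. Grasp, carry to the lamp.

```bash
python3 -m crank '[8.5,0,0,1.6,0, 8.5,0,0,0.9,0, 8.5,0,0,0,0, 2.5,0,0,0,0, 2.5,0,0,0,0, 2.5,0,0,0,0, 2.5,0,0,0,0, 2.5,0,0,0,0]'
python3 -m crank '[2.5,0,0,0,0, 2.5,0,0,0,0, 2.5,0,0,0,0, 2.5,0,0,-2,0, 2.5,0,0,-3,0, 2.5,0,0,-2,0, 2.5,0,0,0,-0.05, 2.5,0,0,0,-0.05]'
python3 -m crank '[2.5,0.07,3.25,0,0, 2.5,0.07,3.25,0,0, 2.5,0.07,3.25,0,0, 2.5,0.07,3.25,0,0, 2.5,0.07,3.25,0,0, 2.5,0,0,0,0, 2.5,0,0,0,0, 2.5,0,0,0,0]'
```

```text
time_s: 23.3
position: [0.4596, 0.2075, 0.0224]
tool_rot: [[0.998, -0.063, 0.001], [-0.063, -0.998, 0.0], [0.001, -0.0, -1.0]]
ft_force: [-0.5, -0.3, 2.0]
grip_width: 0.0287
gripper_force: 39.7
time_s: 23.97
position: [0.4598, 0.2076, 0.0931]
tool_rot: [[0.999, 0.039, 0.003], [0.039, -0.999, 0.001], [0.003, -0.0, -1.0]]
ft_force: [0.6, 0.4, -1.2]
grip_width: 0.0287
gripper_force: 39.9
time_s: 24.63
position: [0.4686, 0.0455, 0.0918]
tool_rot: [[0.999, 0.036, -0.0], [0.036, -0.999, 0.0], [-0.0, -0.0, -1.0]]
ft_force: [-1.1, 1.3, -0.8]
grip_width: 0.0288
gripper_force: 40.0
```

```bash
python3 -m crank '[2.5,0.1,0,2.5,0, 2.5,0,0,2,0, 2.5,0,0,1.2,0, 2.5,0,0,0.8,0, 2.5,0,0,0.4,0, 2.5,0,0,0.1,0, 2.5,0,0,0,0, 2.5,0,0,0,0]'
python3 -m crank '[8.5,0,0,0,0, 8.5,0,0,0,0, 8.5,0,0,0,0, 8.5,0,0,0,0, 8.5,0,0,0,0, 8.5,0,0,-2.5,0, 8.5,0,0,-3,0, 8.5,0,0,-2.5,0]'
python3 -m crank '[8.5,0,3.5,0,0, 8.5,0,3.5,0,0, 8.5,0,3.5,0,0, 8.5,0,3.5,0,0, 8.5,0,3.45,0,0, 8.5,3.5,0,0,0, 8.5,3.5,0,0,0, 8.5,3.5,0,0,0]'
python3 -m crank '[8.5,3.5,0,0,0, 8.5,3.5,0,0,0, 8.5,0,0,0,0, 8.5,0,0,0,0, 8.5,0,0,2,0, 8.5,0,0,2,0, 8.5,0,0,0,0, 8.5,0,0,0,0]'
python3 - <<'E'
from ov import *
p=optics.get_image("wrist")
r,g=(0,0,255),(0,255,0)
over(p,80,60,480,360,2,[(.6502,-.122,2,.054,.03,.031,g)],"pics/w8.png")
E
```

```text
time_s: 25.3
position: [0.4701, 0.0459, 0.0224]
tool_rot: [[0.999, 0.038, 0.001], [0.038, -0.999, 0.0], [0.001, 0.0, -1.0]]
ft_force: [-0.3, 1.8, 3.5]
grip_width: 0.0289
gripper_force: 40.4
time_s: 25.97
position: [0.4697, 0.0453, 0.1031]
tool_rot: [[0.999, 0.037, -0.0], [0.037, -0.999, 0.0], [-0.0, -0.0, -1.0]]
ft_force: [-0.3, -0.3, 0.2]
grip_width: 0.0854
gripper_force: 0.0
time_s: 26.63
position: [0.5822, -0.1263, 0.1019]
tool_rot: [[0.999, 0.034, -0.0], [0.034, -0.999, 0.0], [-0.0, -0.0, -1.0]]
ft_force: [0.1, 0.2, -0.2]
grip_width: 0.0849
gripper_force: 0.0
time_s: 27.3
position: [0.65, -0.1227, 0.0615]
tool_rot: [[0.999, 0.036, -0.002], [0.036, -0.999, 0.001], [-0.002, -0.001, -1.0]]
ft_force: [-0.1, 0.8, 0.2]
grip_width: 0.0852
gripper_force: 0.0
```

View pics/w8.png

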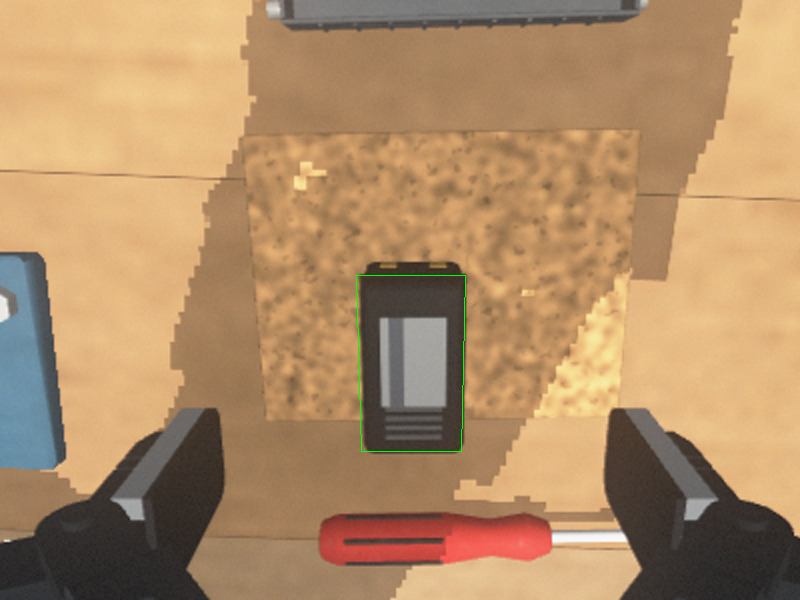

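Pack lies on the mat exactly where expected, at (412,360). Grasp it and carry it to the small charger.

```bash
python3 -m crank '[8.5,0,0,2,0, 8.5,0,0,1.5,0, 8.5,0,0,0.6,0, 8.5,0,0,0,0, 2.5,0,0,0,0, 2.5,0,0,0,0, 2.5,0,0,0,0, 2.5,0,0,0,0]'
python3 -m crank '[2.5,0,0,0,0, 2.5,0,0,0,0, 2.5,0,0,0,0, 2.5,0,0,-3,0, 2.5,0,0,-3,0, 2.5,0,0,-2,0, 2.5,-3.7,0,0,0, 2.5,-3.7,0,0,0]'
python3 -m crank '[2.5,-3.7,0,0,0, 2.5,-3.7,0,0,0, 2.5,-3.7,0,0,0, 2.5,0.07,-3.75,0,0, 2.5,0.07,-3.75,0,0, 2.5,0.07,-3.75,0,0, 2.5,0.07,-3.75,0,0, 2.5,0.07,-3.75,0,0]'
python3 -m crank '[2.5,0.07,-3.75,0,0, 2.5,0.07,-3.75,0,0, 2.5,0.07,-3.75,0,0, 2.5,0.07,-3.75,0,0, 2.5,0,0,0,0.05, 2.5,0,0,0,0.05, 2.5,0,0,0,0, 2.5,0,0,0,0]'
```

```text
time_s: 28.02
position: [0.6515, -0.1228, 0.0218]
tool_rot: [[0.999, 0.037, 0.001], [0.037, -0.999, -0.001], [0.001, 0.001, -1.0]]
ft_force: [0.2, 0.3, 0.1]
grip_width: 0.038
gripper_force: 0.0
time_s: 28.68
position: [0.5775, -0.1255, 0.1016]
tool_rot: [[0.999, 0.038, 0.003], [0.038, -0.999, -0.001], [0.003, 0.002, -1.0]]
ft_force: [-1.1, -0.8, -1.5]
grip_width: 0.0285
gripper_force: 40.1
time_s: 29.35
position: [0.4624, 0.0596, 0.1009]
tool_rot: [[0.999, 0.036, -0.0], [0.036, -0.999, 0.0], [-0.0, -0.0, -1.0]]
ft_force: [0.0, 0.5, -1.5]
grip_width: 0.0288
gripper_force: 40.1
time_s: 30.02
position: [0.46, 0.208, 0.1007]
tool_rot: [[0.998, -0.062, -0.0], [-0.062, -0.998, -0.0], [-0.0, 0.0, -1.0]]
ft_force: [0.6, -0.0, -1.6]
grip_width: 0.0287
gripper_force: 40.2
```

```bash
python3 -m crank '[2.5,0.1,0,2.8,0, 2.5,0,0,2.2,0, 2.5,0,0,1.2,0, 2.5,0,0,0.8,0, 2.5,0,0,0.4,0, 2.5,0,0,0.1,0, 2.5,0,0,0,0, 2.5,0,0,0,0]'
python3 -m crank '[8.5,0,0,0,0, 8.5,0,0,0,0, 8.5,0,0,0,0, 8.5,0,0,0,0, 8.5,0,0,0,0, 8.5,0,0,-2.5,0, 8.5,0,0,-3,0, 8.5,0,0,-3,0]'
python3 -m crank '[8.5,0,0,-3.5,0, 8.5,0,0,-3.5,0, 8.5,0,0,-3,0, 8.5,0,3.8,0,0, 8.5,0,3.8,0,0, 8.5,0,3.8,0,0, 8.5,0,0,0,0, 8.5,0,0,0,0]'
python3 - <<'E'
from ov import *
p=optics.get_image("wrist");s=optics.get_image("scene");r,g=(0,0,255),(0,255,0)
over(p,100,100,460,260,2.2,[(.4598,.2078,-3.5,.074,.05,.02,r),(.459,.2078,-3.5,.054,.03,.036,g),(.4685,.0452,2,.074,.05,.02,r),(.4685,.0452,2,.054,.03,.036,g)],"pics/a.png")
B=[(.4598,.2078,-3.5,.054,.03,.036,g),(.4685,.0452,2,.054,.03,.036,g),(.463,-.1435,-1.7,.072,.046,.04,g),(.473,-.297,-11.3,.072,.046,.04,g)]
over(s,255,175,445,360,1.9*.68,B,"pics/b.png")
a=cv2.imread("pics/a.png")
over(s,255,175,445,360,1.26,B,"pics/b.png")
t=optics.get_image("top")
over(t,150,230,420,325,1.55,B,"pics/c.png")
b=cv2.imread("pics/b.png");c=cv2.imread("pics/c.png")
W=792;out=np.zeros((600,W,3),np.uint8)
out[:min(352,a.shape[0]),:a.shape[1]]=a[:352,:W]
out[354:354+b.shape[0],:b.shape[1]]=b[:246]
out[354:354+c.shape[0],260:260+c.shape[1]]=c
cv2.imwrite("pics/final.png",out)
E
```

```text
time_s: 30.68
position: [0.4614, 0.2077, 0.0267]
tool_rot: [[0.998, -0.063, 0.001], [-0.063, -0.998, 0.0], [0.001, -0.0, -1.0]]
ft_force: [-2.7, -1.8, 5.4]
grip_width: 0.0287
gripper_force: 40.9
time_s: 31.35
position: [0.4607, 0.2079, 0.1115]
tool_rot: [[0.998, -0.063, -0.002], [-0.063, -0.998, -0.0], [-0.002, 0.0, -1.0]]
ft_force: [0.7, 0.9, 0.4]
grip_width: 0.0851
gripper_force: 0.0
time_s: 32.02
position: [0.454, 0.0928, 0.2109]
tool_rot: [[0.998, -0.067, 0.0], [-0.067, -0.998, 0.0], [0.0, -0.0, -1.0]]
ft_force: [0.4, 0.7, -0.4]
grip_width: 0.0849
gripper_force: 0.0
```

View pics/final.png

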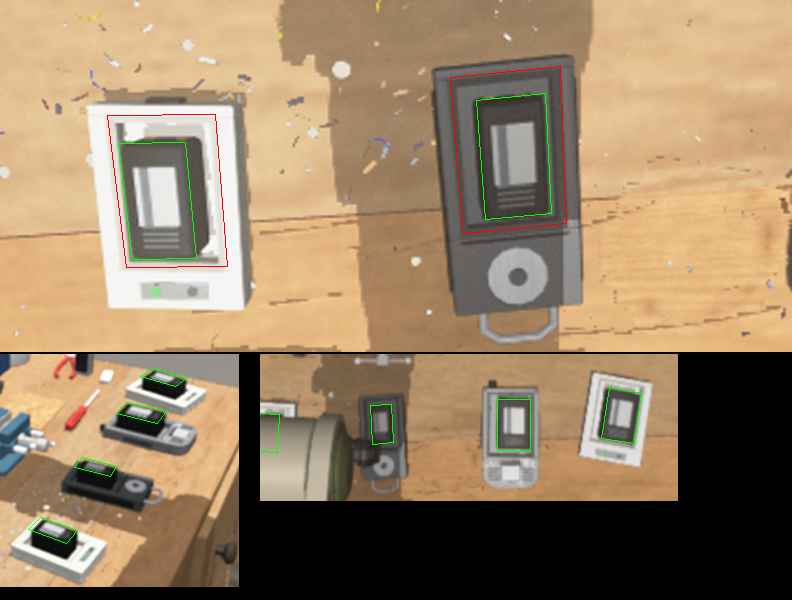

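All four packs match their bay overlays in position and top height in the wrist, scene and top views, and the gripper is clear. Handing in.

```bash
python3 -c "
from rig import env
print(env.close_job())"
```

```text
the job is handed in; nothing more can be done
None
```

I swapped all four packs and handed the job in at about 32 s: the full packs are in the hand controller and the light, and the flat ones are in their chargers. The final camera views show each lying fully down in its bay, but the hand-in returned no verdict.

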